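# Turn the sample carousel to the ramekin

## Robot

A 7-joint arm with a two-finger parallel gripper is mounted at the origin on a cart in front of the work surface, level with it; the furniture and walls round the work are solid. World frame = base frame: x ahead of the robot, y to its left, z up, the work surface at z = 0. Lengths are in m, angles in degrees, forces in N, time in s.
With the tool pointing down it reaches from about 0.4 to 0.75 m from the base axis. Payload 19.5 kg.
Tool frame: the origin (TCP) lies between the finger pads; the fingertips stand 19 mm ahead of it and the grasp point (between the pads) is the TCP; z points along the fingers, x is the direction in which the jaws open and shut, and the axes are right-handed (so a half turn about z gives the same grasp; the last joint's range is limited). The gripper opens to 85 mm and grips with 20 to 120 N. Pads are 22 mm wide; open, the fingers measure 114 mm over their backs; the gripper's body (76 mm by 85 mm) begins 54 mm behind the grasp point. The pads swing forward as they close: fully open they stand 13 mm farther back than shut.
Start: joints at [61.438, 40.479, -1.581, 85.061, 1.261, 54.483, -4.326], TCP at [0.254, -0.516, 0.219] pointing down, gripper open.
Joint ranges: [-155.06, 155.06], [-18.47, 123.98], [-90, 86.84], [0, 140.48], [-83.41, 263.41], [0, 116], [-161.91, 161.91]. Speed limits (degrees/s): [108.29, 108.29, 147.25, 147.25, 172.46, 172.46, 172.46].

## Interface

Orientations are given as a 3x3 rotation matrix whose columns are the frame's x, y, z axes.
In Python, from bench import * gives the robot as it stands.
- The arm moves only by the tool play_rows, never from a script. Its argument "moves" is a list of rows, each an object of numbers: "fingers": the closure, from 0 (fully open) to 1 (shut); "x", "y", "z": the shift along the world's x, y, z in mm; "yaw": the turn about the world's z in degrees. A call has exactly 5 rows; each row shifts and turns the pose as measured when the row begins; what a row does not reach is not made up. A row lasts 1/12 s, in which the tool goes at most 41.7 mm and 7.16 degrees, less where a joint would pass 70% of its speed; a pose out of reach is approached as far as the arm can. A call is refused whole if a number of a shift passes 41.7 or a number of a turn 7.16, either way. A call with a gripper value outside its range is refused whole. The fingers move at their own pace and stop on an object; "newtons" is the grip in N (left out, the last holds). Time passes only in rows, so rows that do not move let the fingers close, or fill a call up. It gives the time, the measured TCP pose, the force and the opening at its end, in the units of the state.
- sense(): the state, without advancing time (a new reading comes with each control period).
- get_image(name): name is "scene" or "top" or "wrist"; returns the picture (384x512x3 uint8, blue, green, red); there is no depth.
- camera_info(name): a dict with "fx", "fy", "cx", "cy" (pixels), "R" (3x3) and "t" (3): a world point X has camera coordinates R X + t; the wrist camera has in their place "hand_eye" (4x4, takes a point from camera to tool coordinates, whose origin is the TCP and whose axes are the tool frame's). Camera axes: x right, y down, z forward; pixel columns grow to the right and rows downward; lengths in m; the calibration is good to about 2 mm. The wrist camera is an equidistant fisheye: a pixel r from the principal point sees the ray r / f radians off the axis. A picture is of the moment at which its call begins: read the wrist's pose just before it. camera_info takes no time and is no camera call.
- hand_in(): hands the job in, once; it reports no verdict.
Trained networks look in the newest picture that a camera, given by its name, has taken for a name from the list of things; names that differ only in an ending like _2 or _b are one class to them, and where a whole thing is asked for, a point or a joint stands for the part that bears it (a point fixed in the world has none). Each returns a list of dicts, best first, with "p" (0 to 1); they miss things now and then, are a little off and sometimes report something else, mostly with a low value. They report only what shows in the picture. A call takes as long as a camera call.
- find_in(camera, query): "location" ([column, row] as shares, 0 to 1, of the picture: columns of its width, rows of its height, amid what is visible of it).
- outline_of(camera, query): "region" (384x512 bool, what is visible of it) and "location" ([column, row] as shares, 0 to 1, of the picture: columns of its width, rows of its height, amid what is visible of it).
The state is a dict: "t": time; "qpos": joint angles; "qvel": joint speeds; "joint_efforts": joint torques, N m; "ee_pos": TCP position; "orientation": TCP orientation; "ft_force": force on the tool from outside, world axes, zero at the start; "moment": the same for the moment, N m; "finger_gap": finger opening in m.
Only numpy, scipy, OpenCV 4.12 (cv2) and the standard library are available. Lean on these libraries where they do the work, as an engineer would, in place of code of your own. Each camera call takes 0.05 s, during which the arm holds its last target. There are 200 camera calls.

## Task

The ramekin, the small round dish without a handle, is the next sample to be checked: push the turntable gently round by the posts on its rim, either way, until the ramekin stands at the front, squarely in line with the metal pointer on the turntable's foot. Only push with the fingers: do not grip or lift anything, do not touch the things standing on the turntable, and leave the other things on the worktop where they are. Finish clear of the turntable, with it at rest.

Things in the scene. Friction and masses are not known exactly. Their poses are not given: they have to be found in the camera images.
- turntable: Fixed round foot of the turntable. Origin on the turning axis at worktop height (z = 0), z up. Its -x axis points toward the robot's side, turned up to 29 degrees either way, and carries the pointer: a metal tongue lying on the worktop along -x, 22 mm wide, 5 mm high, to 210 mm from the axis. It does not turn.
- pointer_tip (a point): Inner tip of the arrow-shaped metal block (14 mm high, 22 mm wide) on the outer end of the pointer tongue: on the foot's -x axis, 174 mm from the turning axis; the block reaches to 207 mm. The line from here to the turning axis is where the ramekin must stand.
- platter (a joint): Turning angle of the platter, rad, counter-clockwise from above positive, no end stops, no detents. It reads 0 at the start wherever the platter stands then: take the platter's direction from mat_centre or post_top. Bearing drag of 0.22 N m (1.5 N at a post) plus 0.06 N m per rad/s stops the platter within a few degrees once the push ends.
- mat_centre (a point): Centre of the platter's dark mat, on the turning axis, 34 mm above the worktop; its x axis is the platter's angle 0. The platter is a round plywood board of 157 mm radius, underside at z = 18, top at 32 mm; it weighs about 1.2 kg. The four things stand on the mat, centred about 78 mm from the axis (the cup's origin 70 mm), at platter angles 0, 90, 180, 270 degrees.
- post_top (a point): Top centre of one of the eight equal upright metal posts near the platter's edge, made for pushing: 14 mm diameter, from the wood (z = 32 mm) up to z = 100 mm, with a 22 mm wide, 3 mm high collar at the foot. Their axes are 145 mm from the turning axis, every 45 degrees; this one is at platter angle 22.5 degrees.
- ramekin: The ramekin: small round white dish, straight fluted sides, no handle, open top, 68 mm diameter, 36 mm tall, standing loose on the platter. Origin at the centre of its underside.
- cup: White teacup with one side handle, 56 mm tall, 74 mm over the bowl, standing on the platter with its handle toward the platter's centre; loose. Origin near the centre of its underside. Not to be touched.
- tape_roll: Roll of brown packing tape lying flat on the platter, 67 mm diameter, 37 mm tall, open in the middle; loose. Origin near the centre of its underside. Not to be touched.
- mug: Mug with one side handle, 68 mm diameter, 62 mm tall, 90 mm over the handle, standing on the platter; loose. Origin near the centre of its underside. Not to be touched.
- shaker: Glass salt shaker with domed cap, 27 mm diameter, 74 mm tall, on the worktop at the right; loose. Origin near the centre of its underside. Bystander, to be left where it is.
- stapler: Desk stapler, 120 mm long, on the worktop at the left; loose. Origin near the centre of its underside. Bystander, to be left where it is.
- box_cutter: Box cutter, 131 mm long, lying on the worktop at the left; loose. Origin near the centre of its underside. Bystander, to be left where it is.
- ticket_pad: Pad of tickets, 85 x 60 x 19 mm, lying on the worktop at the front left; loose. Origin near the centre of its underside. Bystander, to be left where it is.
- marker: Felt marker, 126 mm long, lying on the worktop at the front right; loose. Origin near the centre of its underside. Bystander, to be left where it is.

How it is judged:
By the outcome, as a careful person would: the job done as asked, in the order asked, and still so for the second after the job is handed in, with the robot touching nothing.
It also fails if it takes over 64 s, if anything falls off the work surface, if the arm or the gripper's body presses on something with over 40 N, if the wrist force passes 120 N, or if a joint passes its speed limit or range.

## Working session

There is one attempt and no reset: what is moved stays moved. The work goes in short steps, Python scripts to look and compute and a tool call to move; the robot and the scene stay as the last step left them, time stands still between calls to the robot, and variables do not carry over. Pictures are saved under pics/ and viewed, about 8 in all and at most 12, crops included, and the job is handed in when it is done.

Besides the shell and the picture viewer there is one more tool, called after ">>>" as name(argument=value, ...), one argument or row to a line, values as JSON. play_rows: Moves the arm, as the interface text tells. Its arguments: {"type":"object","properties":{"moves":{"type":"array"},"newtons":{"type":"number"}},"required":["moves"]}

```bash
mkdir -p pics
cat > h.py <<'E'
from bench import *
import numpy as np, cv2
def ray(cam,u,v,z):
    c=camera_info(cam);R=np.array(c["R"]);t=np.array(c["t"])
    d=R.T@np.array([(u-c["cx"])/c["fx"],(v-c["cy"])/c["fy"],1]);o=-R.T@t
    return o+d*(z-o[2])/d[2]
def proj(cam,X):
    c=camera_info(cam);p=np.array(c["R"])@np.array(X)+np.array(c["t"])
    return c["fx"]*p[0]/p[2]+c["cx"],c["fy"]*p[1]/p[2]+c["cy"]
E
python3 - <<'E'
from h import *
s=sense();print(s["t"],s["ee_pos"],s["orientation"],s["finger_gap"],s["ft_force"])
for cam in("top","scene"):
    im=get_image(cam);cv2.imwrite(f"pics/{cam}0.png",im)
    c=camera_info(cam);print(cam,-np.array(c["R"]).T@np.array(c["t"]))
Z=dict(mat_centre=.034,pointer_tip=.014,ramekin=.036,cup=.056,tape_roll=.037,mug=.062,post_top=.1,shaker=.074,marker=.01,ticket_pad=.019,stapler=.04,box_cutter=.01)
for q,z in Z.items():
    for r in find_in("top",q)[:9 if q=="post_top" else 2]:
        u,v=r["location"];u*=512;v*=384
        print(q,round(r["p"],2),round(u),round(v),ray("top",u,v,z).round(3))
E
```

```text
0.0 [ 0.25350686 -0.51579619  0.21891762] [[ 4.41094051e-01 -8.97460737e-01 -5.14043256e-04]
 [-8.97460197e-01 -4.41094350e-01  9.84972392e-04]
 [-1.11071562e-03  2.68678990e-05 -9.99999383e-01]] 0.08540916971259123 [-0.00631527  0.63182488  0.46682736]
top [0.40355874 0.03721647 1.34437205]
scene [-0.54131464  0.78954172  1.45552716]
mat_centre 0.69 269 177 [0.56  0.011 0.034]
pointer_tip 0.4 281 226 [ 0.4   -0.026  0.014]
ramekin 0.78 240 170 [0.584 0.105 0.036]
cup 0.94 264 196 [0.497 0.027 0.056]
cup 0.48 264 175 [0.566 0.027 0.056]
tape_roll 0.46 289 176 [ 0.561 -0.052  0.037]
mug 0.7 263 143 [0.667 0.031 0.062]
post_top 0.93 266 172 [0.568 0.023 0.1  ]
shaker 0.65 389 211 [ 0.444 -0.364  0.074]
marker 0.7 267 174 [0.574 0.018 0.01 ]
marker 0.54 369 254 [ 0.306 -0.313  0.01 ]
ticket_pad 0.96 144 256 [0.309 0.421 0.019]
stapler 0.72 145 226 [0.404 0.412 0.04 ]
box_cutter 0.73 146 185 [0.541 0.419 0.01 ]
```

Run:
```python
import cv2
a=cv2.imread("pics/top0.png")[105:265,165:375];cv2.imwrite("pics/topc.png",cv2.resize(a,None,fx=3.75,fy=3.75,interpolation=cv2.INTER_CUBIC))
```

```text
(no output)
```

View pics/topc.png

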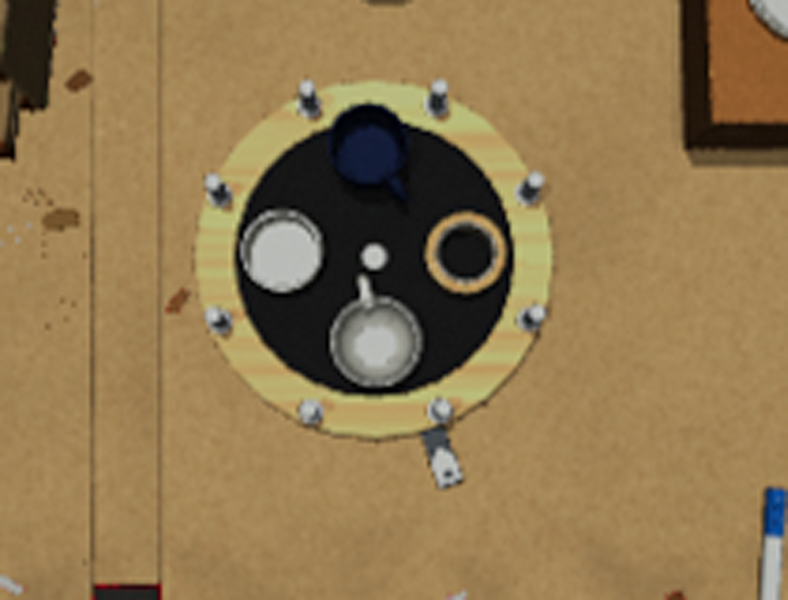

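View pics/scene0.png

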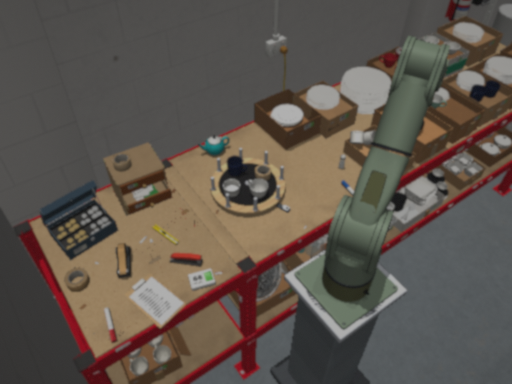

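The top view shows the ramekin at about (240,172), left of the axis at (265,173). The pointer block is at about (283,228), front right, so the platter must turn roughly 110° counter-clockwise. Next I fit the geometry precisely.

```bash
cat >> h.py <<'E'
from scipy.optimize import least_squares
def circ_fit(cam,pts,z,r):
    P=np.array([ray(cam,u,v,z)[:2] for u,v in pts])
    s=least_squares(lambda q:np.hypot(*(P-q).T)-r,P.mean(0),loss="soft_l1",f_scale=.002)
    return s.x,np.std(s.fun)
E
python3 - <<'E'
from h import *
C0=np.array([(308,88),(438,88),(213,182),(537,180),(216,316),(537,313),(310,408),(441,407)])/3.75+[165,105]
P=np.array([ray("top",u,v,.1)[:2] for u,v in C0])
c,sd=circ_fit("top",C0,.1,.145);print("posts centre",c,sd)
d=P-c;a=np.degrees(np.arctan2(d[:,1],d[:,0]));print(a.round(1),(a%45).round(1),np.hypot(*d.T).round(3))
im=cv2.imread("pics/top0.png")
# mat: dark
m=(im.max(2)<60).astype(np.uint8);m[:105]=0;m[265:]=0;m[:,:200]=0;m[:,330:]=0
k=max(cv2.findContours(m,0,1)[0],key=cv2.contourArea)[:,0]
h=cv2.convexHull(k)[:,0];hp=np.array([ray("top",u,v,.033)[:2] for u,v in h]);print("mat",cv2.minEnclosingCircle(hp.astype(np.float32)))
get_image("top")
for q,z in(("ramekin",.036),("platter",.032),("turntable",.007),("pointer_tip",.014)):
    for o in outline_of("top",q)[:2]:
        r=o["region"].astype(np.uint8);ys,xs=np.nonzero(r)
        kk=max(cv2.findContours(r,0,1)[0],key=cv2.contourArea)[:,0]
        hh=np.array([ray("top",u,v,z)[:2] for u,v in kk]);cc,rr=cv2.minEnclosingCircle(hh.astype(np.float32))
        print(q,o["p"],len(xs),xs.mean(),ys.mean(),ray("top",xs.mean(),ys.mean(),z),"mec",cc,rr)
# pointer block bright pixels
x=im[210:240,272:296];g=x.min(2);ys,xs=np.nonzero(g>150);print("block",len(xs),ray("top",272+xs.mean(),210+ys.mean(),.014))
print(proj("top",[*c,.034]))
E
```

```text
posts centre [0.57263336 0.02460502] 0.0007408574631949034
[  22.3  -22.1   67.8  -68.3  113.3 -113.4  157.6 -158.6] [22.3 22.9 22.8 21.7 23.3 21.6 22.6 21.4] [0.144 0.142 0.145 0.145 0.144 0.144 0.144 0.143]
mat ((0.5801224708557129, 0.02599881961941719), 0.12705430388450623)
ramekin 0.75 355 239.32676056338028 171.78028169014084 [0.57818164 0.10796582 0.036     ] mec (0.5787584781646729, 0.1078665629029274) 0.0352523997426033
ramekin 0.65 375 146.128 227.25866666666667 [0.40124154 0.40953734 0.036     ] mec (0.40314728021621704, 0.4105111062526703) 0.059718888252973557
platter 0.85 5528 264.4777496382055 174.47521707670043 [0.56897063 0.02610795 0.032     ] mec (0.5767813324928284, 0.02600974403321743) 0.16060993075370789
platter 0.61 348 239.60344827586206 171.93103448275863 [0.57820961 0.10728114 0.032     ] mec (0.578206479549408, 0.1071925237774849) 0.034994203597307205
turntable 0.41 112 282.0357142857143 227.17857142857142 [ 0.39677624 -0.02996376  0.007     ] mec (0.39740481972694397, -0.029844969511032104) 0.027139296755194664
block 57 [ 0.40412863 -0.03218925  0.014     ]
(np.float64(264.9303763395979), np.float64(173.27804609520518))
```

Axis is about (0.573, 0.025). The ramekin is at about 87–90° and the pointer at about 198.6°, so I need roughly +110°. I'll approach with the fingers shut, behind the front-left post (157.6°).

>>> play_rows(
  moves=[
    {"fingers": 1,"x": 20,"y": 34,"yaw": 3},
    {"fingers": 1,"x": 20,"y": 34,"yaw": 3},
    {"fingers": 1,"x": 20,"y": 34,"yaw": 3},
    {"fingers": 1,"x": 20,"y": 34,"yaw": 3},
    {"fingers": 1,"x": 20,"y": 34,"yaw": 3},
  ],
  newtons=20,
)

```text
schema error: expected keys fingers, x, y, z, yaw
```

>>> play_rows(
  moves=[
    {"fingers": 1,"x": 15,"y": 37,"yaw": 3},
    {"fingers": 1,"x": 15,"y": 37,"yaw": 3},
    {"fingers": 1,"x": 15,"y": 37,"yaw": 3},
    {"fingers": 1,"x": 15,"y": 37,"yaw": 3},
    {"fingers": 1,"x": 15,"y": 37,"yaw": 3},
  ],
)

```text
schema error: expected keys fingers, x, y, z, yaw
```

>>> play_rows(
  moves=[
    {"fingers": 1,"x": 20,"y": 34,"z": 0,"yaw": 3},
    {"fingers": 1,"x": 20,"y": 34,"z": 0,"yaw": 3},
    {"fingers": 1,"x": 20,"y": 34,"z": 0,"yaw": 3},
    {"fingers": 1,"x": 20,"y": 34,"z": 0,"yaw": 3},
    {"fingers": 1,"x": 20,"y": 34,"z": 0,"yaw": 3},
  ],
  newtons=20,
)

```text
t: 1.37
ee_pos: [0.3504, -0.3456, 0.2186]
orientation: [[0.656, -0.755, -0.002], [-0.755, -0.656, -0.004], [0.002, 0.004, -1.0]]
ft_force: [1.6, -0.6, -0.2]
finger_gap: 0.0253
```

>>> play_rows(
  moves=[
    {"fingers": 1,"x": 15,"y": 37,"z": 0,"yaw": 3},
    {"fingers": 1,"x": 15,"y": 37,"z": 0,"yaw": 3},
    {"fingers": 1,"x": 15,"y": 37,"z": 0,"yaw": 3},
    {"fingers": 1,"x": 15,"y": 37,"z": 0,"yaw": 3},
    {"fingers": 1,"x": 15,"y": 37,"z": 0,"yaw": 3},
  ],
)

```text
t: 1.78
ee_pos: [0.428, -0.1521, 0.2192]
orientation: [[0.836, -0.549, 0.002], [-0.549, -0.836, -0.005], [0.004, 0.003, -1.0]]
ft_force: [0.4, -1.3, 0.7]
finger_gap: 0.0002
```

>>> play_rows(
  moves=[
    {"fingers": 1,"x": 3,"y": 37,"z": 0,"yaw": 0},
    {"fingers": 1,"x": 3,"y": 37,"z": 0,"yaw": 0},
    {"fingers": 1,"x": 3,"y": 37,"z": 0,"yaw": 0},
    {"fingers": 1,"x": 3,"y": 37,"z": 0,"yaw": 0},
    {"fingers": 1,"x": 3,"y": 37,"z": 0,"yaw": 0},
  ],
)

```text
t: 2.2
ee_pos: [0.4444, 0.0427, 0.2197]
orientation: [[0.839, -0.545, 0.005], [-0.545, -0.839, -0.004], [0.007, 0.001, -1.0]]
ft_force: [0.4, -1.3, -0.0]
finger_gap: -0.0
```

>>> play_rows(
  moves=[
    {"fingers": 1,"x": 3,"y": 35,"z": 0,"yaw": 0},
    {"fingers": 1,"x": 3,"y": 35,"z": 0,"yaw": 0},
    {"fingers": 1,"x": 1,"y": 8,"z": 0,"yaw": 0},
    {"fingers": 1,"x": 0,"y": 0,"z": 0,"yaw": 0},
    {"fingers": 1,"x": 0,"y": 0,"z": 0,"yaw": 0},
  ],
)

```text
t: 2.62
ee_pos: [0.4505, 0.1329, 0.2199]
orientation: [[0.844, -0.536, 0.006], [-0.536, -0.844, -0.001], [0.006, -0.002, -1.0]]
ft_force: [0.4, -0.1, -0.6]
finger_gap: -0.0003
```

>>> play_rows(
  moves=[
    {"fingers": 1,"x": 0,"y": -9,"z": 0,"yaw": 0},
    {"fingers": 1,"x": 0,"y": -9,"z": -10,"yaw": 0},
    {"fingers": 1,"x": 0,"y": 0,"z": -30,"yaw": 0},
    {"fingers": 1,"x": 0,"y": 0,"z": -30,"yaw": 0},
    {"fingers": 1,"x": 0,"y": 0,"z": -15,"yaw": 0},
  ],
)

```text
t: 3.03
ee_pos: [0.4524, 0.1051, 0.1357]
orientation: [[0.84, -0.543, 0.014], [-0.543, -0.84, -0.002], [0.013, -0.006, -1.0]]
ft_force: [-0.2, 0.3, 0.0]
finger_gap: -0.0002
```

Run:
```python
from h import *
s=sense();print(s["ee_pos"],s["qpos"])
a=get_image("top");cv2.imwrite("pics/t1.png",cv2.resize(a[95:265,165:375],None,fx=3.5,fy=3.5,interpolation=cv2.INTER_CUBIC))
```

```text
[0.4524021  0.1051031  0.13573216] [-15.42034629  39.22709543  -3.17560467 114.1981561    5.36191444
  25.97087642 -55.55667144]
```

View pics/t1.png

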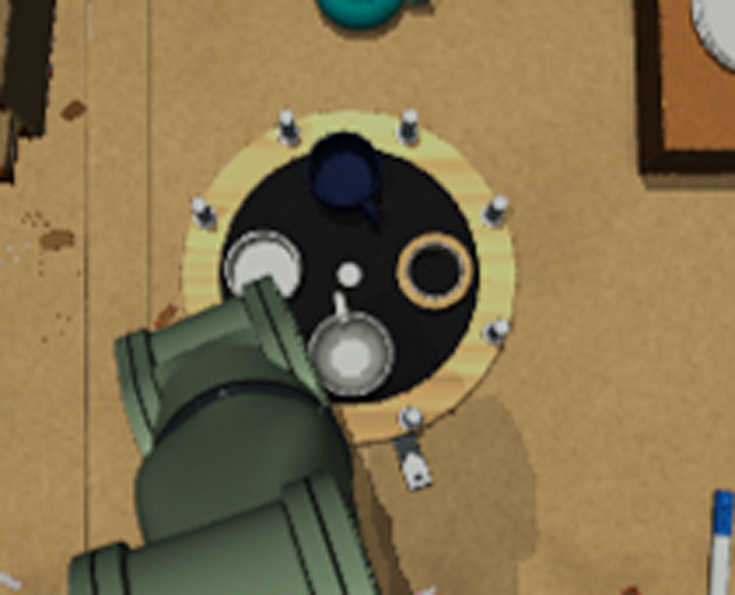

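The arm hides the near part of the platter, but the fingers are between the two left posts, 28 mm behind the front-left one. I'll lower them.

>>> play_rows(
  moves=[
    {"fingers": 1,"x": -2,"y": 3,"z": -18,"yaw": 0},
    {"fingers": 1,"x": -2,"y": 2,"z": -18,"yaw": 0},
    {"fingers": 1,"x": -1,"y": 0,"z": -18,"yaw": 0},
    {"fingers": 1,"x": 0,"y": 0,"z": -6,"yaw": 0},
    {"fingers": 1,"x": 0,"y": 0,"z": 0,"yaw": 0},
  ],
)

```text
t: 3.5
ee_pos: [0.4477, 0.1012, 0.0744]
orientation: [[0.834, -0.552, 0.013], [-0.552, -0.834, -0.005], [0.013, -0.003, -1.0]]
ft_force: [0.5, 0.5, -0.6]
finger_gap: 0.0003
```

>>> play_rows(
  moves=[
    {"fingers": 1,"x": -4.5,"y": -7,"z": 0,"yaw": 2.5},
    {"fingers": 1,"x": -4,"y": -7.4,"z": 0,"yaw": 3},
    {"fingers": 1,"x": -3.5,"y": -7.6,"z": 0,"yaw": 3},
    {"fingers": 1,"x": -3,"y": -7.8,"z": 0,"yaw": 3},
    {"fingers": 1,"x": -2.5,"y": -7.9,"z": 0,"yaw": 3},
  ],
)

```text
t: 3.92
ee_pos: [0.4329, 0.0608, 0.0798]
orientation: [[0.948, -0.318, 0.02], [-0.318, -0.948, 0.001], [0.019, -0.007, -1.0]]
ft_force: [0.5, 0.7, -2.3]
finger_gap: -0.0003
```

>>> play_rows(
  moves=[
    {"fingers": 1,"x": -2.5,"y": -8,"z": -1.5,"yaw": 3.5},
    {"fingers": 1,"x": -2,"y": -8.2,"z": -1.5,"yaw": 3.5},
    {"fingers": 1,"x": -1.5,"y": -8.2,"z": -1.5,"yaw": 3.5},
    {"fingers": 1,"x": -1,"y": -8.3,"z": -1.5,"yaw": 3.5},
    {"fingers": 1,"x": -0.5,"y": -8.3,"z": -1,"yaw": 3.5},
  ],
)

```text
t: 4.33
ee_pos: [0.4288, 0.0146, 0.0797]
orientation: [[1.0, -0.006, 0.031], [-0.006, -1.0, 0.006], [0.03, -0.007, -1.0]]
ft_force: [1.7, 2.3, -1.1]
finger_gap: 0.0
```

Run:
```python
from h import *
s=sense();print(s["ft_force"])
a=get_image("top");cv2.imwrite("pics/t2.png",cv2.resize(a[95:265,165:375],None,fx=3.5,fy=3.5,interpolation=cv2.INTER_CUBIC))
```

```text
[ 1.69042249  2.34125493 -1.13136592]
```

View pics/t2.png

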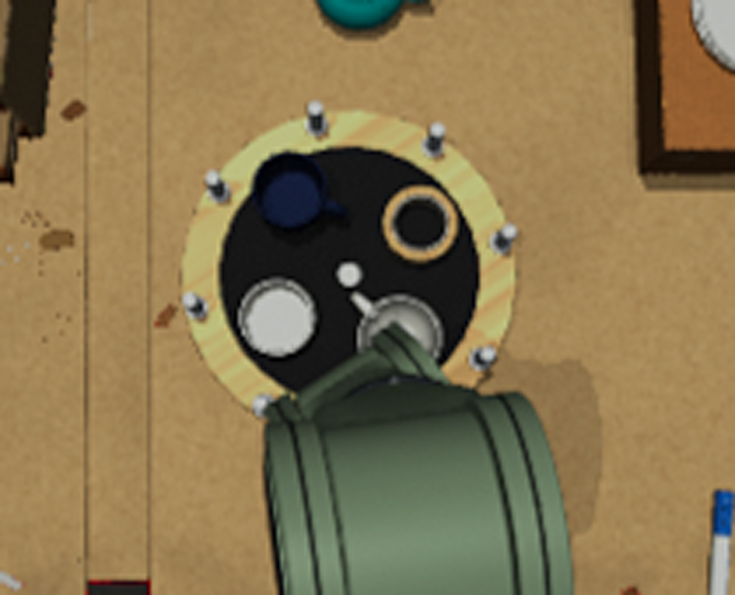

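The platter has turned about 33° with nothing disturbed: the ramekin is now at crop (277,318), and the pushed post is hidden under the arm. I'll keep going.

>>> play_rows(
  moves=[
    {"fingers": 1,"x": 0,"y": -8.2,"z": -2,"yaw": 3.5},
    {"fingers": 1,"x": 0.5,"y": -8.2,"z": -2,"yaw": 3.5},
    {"fingers": 1,"x": 1,"y": -8,"z": -2,"yaw": 3.5},
    {"fingers": 1,"x": 1.5,"y": -8,"z": -2,"yaw": 3.5},
    {"fingers": 1,"x": 2,"y": -7.8,"z": -2,"yaw": 3.5},
  ],
)

```text
t: 4.8
ee_pos: [0.4368, -0.0308, 0.0752]
orientation: [[0.953, 0.3, 0.037], [0.3, -0.954, 0.012], [0.039, -0.0, -0.999]]
ft_force: [-0.6, 1.9, 1.7]
finger_gap: -0.0001
```

>>> play_rows(
  moves=[
    {"fingers": 1,"x": 2.8,"y": -7.5,"z": -1,"yaw": 3.5},
    {"fingers": 1,"x": 3.2,"y": -7.3,"z": -1,"yaw": 3.5},
    {"fingers": 1,"x": 3.7,"y": -7.1,"z": -1,"yaw": 3.5},
    {"fingers": 1,"x": 4.2,"y": -6.8,"z": -1,"yaw": 3.5},
    {"fingers": 1,"x": 4.6,"y": -6.5,"z": -1,"yaw": 3.5},
  ],
)

```text
t: 5.22
ee_pos: [0.4582, -0.0709, 0.0755]
orientation: [[0.816, 0.577, 0.039], [0.577, -0.817, 0.017], [0.042, 0.009, -0.999]]
ft_force: [-0.4, 2.1, 0.4]
finger_gap: -0.0
```

>>> play_rows(
  moves=[
    {"fingers": 1,"x": 5.2,"y": -5.9,"z": -1,"yaw": 3.5},
    {"fingers": 1,"x": 5.6,"y": -5.6,"z": -1,"yaw": 3.5},
    {"fingers": 1,"x": 5.9,"y": -5.2,"z": -1,"yaw": 3.5},
    {"fingers": 1,"x": 6,"y": -4.8,"z": -1,"yaw": 3.5},
    {"fingers": 1,"x": 5,"y": -3.8,"z": -1,"yaw": 3},
  ],
)

```text
t: 5.63
ee_pos: [0.4875, -0.1026, 0.076]
orientation: [[0.609, 0.792, 0.036], [0.792, -0.61, 0.019], [0.037, 0.017, -0.999]]
ft_force: [-0.6, 1.5, -0.1]
finger_gap: -0.0
```

Run:
```python
from h import *
s=sense();print(s["ft_force"],s["qpos"])
a=get_image("top");cv2.imwrite("pics/t3.png",cv2.resize(a[95:265,165:375],None,fx=3.5,fy=3.5,interpolation=cv2.INTER_CUBIC))
```

```text
[-0.62559039  1.51511212 -0.06437048] [ 25.36785908  49.52727044 -29.85174753 111.09515561  46.55635419
  29.56568142  15.55576043]
```

View pics/t3.png

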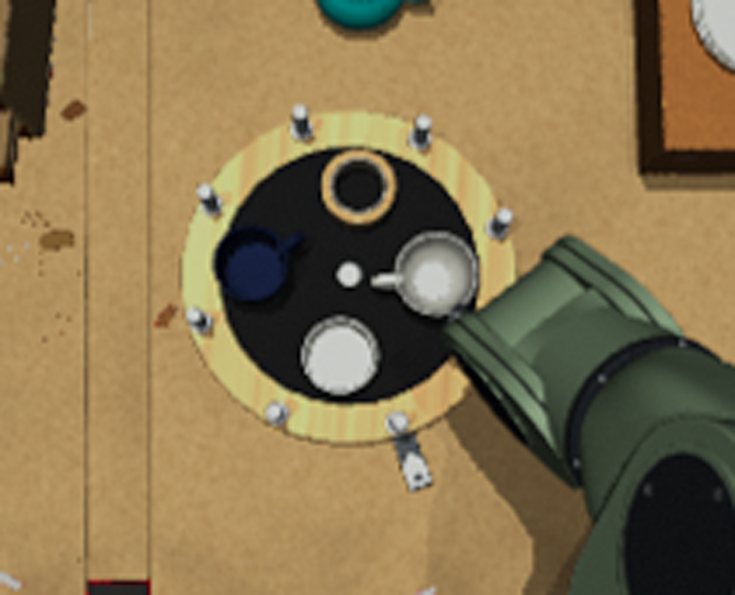

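Ramekin is at crop (340,357) and the pointer at (413,466), both visible. About 20–25° remains, so I measure it accurately.

```bash
cat >> h.py <<'E'
def measure(rpx=None):
    a=np.mean([get_image("top") for _ in range(2)],0).astype(np.uint8)
    hsv=cv2.cvtColor(a,cv2.COLOR_BGR2HSV)
    def cen(cond,box):
        u0,u1,v0,v1=box;m=np.zeros(cond.shape,np.uint8);m[v0:v1,u0:u1]=cond[v0:v1,u0:u1]
        n,l,st,ct=cv2.connectedComponentsWithStats(m);k=1+np.argmax(st[1:,4]);return ct[k],st[k,4],np.argwhere(l==k)[:,::-1]
    hub,n,_=cen(hsv[...,2]>110,(258,272,167,180));H=ray("top",*hub,.038)[:2];print("hub",hub,n,H)
    c=np.array([.573,.0247])
    th=lambda p,c:np.degrees(np.arctan2(*(p-c)[::-1]))%360
    pt,n,px=cen((hsv[...,1]<75)&(hsv[...,2]>90),(270,300,217,242));X=ray("top",*pt,.012)[:2]
    w=np.array([ray("top",*p,.012)[:2] for p in px]);e=np.linalg.svd(w-w.mean(0))[2][0]
    print("pointer",pt,n,X,"r",np.hypot(*(X-c)),np.hypot(*(X-H)),"dir",th(X,c),th(X,H),"pca",np.degrees(np.arctan2(e[1],e[0]))%180+180)
    for o in outline_of("top","ramekin")[:1]:
        ys,xs=np.nonzero(o["region"]);k=max(cv2.findContours(o["region"].astype(np.uint8),0,1)[0],key=cv2.contourArea)[:,0]
        e=np.array([ray("top",*p,.034)[:2] for p in k]);cc,rr=cv2.minEnclosingCircle(e.astype(np.float32));R1=ray("top",xs.mean(),ys.mean(),.033)[:2]
        print("ramekin",o["p"],R1,"r",np.hypot(*(R1-c)),"dir",th(R1,c),th(R1,H),"mec",cc,rr,th(np.array(cc),c))
    return a
E
python3 - <<'E'
from h import *
measure()
E
```

```text
hub [264.17142857 173.        ] 35 [0.57305405 0.02710066]
pointer [283.31428571 229.12857143] 70 [ 0.39038628 -0.03381163] r 0.19175865683475427 0.19255601991721727 dir 197.7660823087889 198.44144917147307 pca 196.24496703674706
ramekin 0.67 [0.58331855 0.11729006] r 0.09316325809778297 dir 83.6410012983332 83.50707388700528 mec (0.5872461199760437, 0.1113729402422905) 0.04323907569050789 80.66595843591777
```

Run:
```python
s=open("h.py").read()
i=s.index("    for o in outline_of");j=s.index("    return a",i)
s=s[:i]+'''    u,v=rpx;cond=(hsv[...,2]>75)&(hsv[...,1]<75)
    q,n,px=cen(cond,(int(u)-17,int(u)+17,int(v)-17,int(v)+17))
    (mu,mv),mr=cv2.minEnclosingCircle(px.astype(np.float32));el=cv2.fitEllipse(cv2.convexHull(px.astype(np.int32)))
    for nm,g in(("mean",q),("mec",(mu,mv)),("ell",el[0])):
        R1=ray("top",*g,.033)[:2];print("ramekin",nm,g,n,mr,R1,"r",np.hypot(*(R1-c)),"dir",th(R1,c),th(R1,H))
'''+s[j:]
open("h.py","w").write(s)
from h import *
measure((262,197))
c=np.array([.573,.0247])
for p in[(300,110),(422,122),(207,191),(504,216),(275,412),(397,420),(197,313)]:
    X=ray("top",p[0]/3.5+165,p[1]/3.5+95,.1)[:2]-c;a=np.degrees(np.arctan2(X[1],X[0]));print(round(np.hypot(*X),4),round(a%45,1),end=" ")
```

```text
hub [264.17142857 173.        ] 35 [0.57305405 0.02710066]
pointer [283.31428571 229.12857143] 70 [ 0.39038628 -0.03381163] r 0.19175865683475427 0.19255601991721727 dir 197.7660823087889 198.44144917147307 pca 196.24496703674706
ramekin mean [262.18670077 196.15601023] 391 11.143136978149414 [0.49800642 0.03435172] r 0.075612123716352 dir 172.66631086051407 174.48124011688063
ramekin mec (262.1321716308594, 196.10919189453125) 391 11.143136978149414 [0.49816079 0.03452724] r 0.07548167105793839 dir 172.5192144125923 174.33693693825887
ramekin ell (262.1652526855469, 196.14698791503906) 391 11.143136978149414 [0.49803654 0.03442109] r 0.07559113461963073 dir 172.61125066462046 174.4265550386261
0.1457 17.3 0.1429 17.7 0.1432 17.2 0.1431 16.8 0.1467 17.6 0.1439 15.9 0.1422 17.2
```

About 24.5° remain (pointer 197.7–198.4°, ramekin 172.6–174.4°). I'll push more slowly now.

>>> play_rows(
  moves=[
    {"fingers": 1,"x": 5,"y": -2.6,"z": -1,"yaw": 2.5},
    {"fingers": 1,"x": 5.2,"y": -2.3,"z": -1,"yaw": 2.5},
    {"fingers": 1,"x": 5.3,"y": -2,"z": -1,"yaw": 2.5},
    {"fingers": 1,"x": 5.4,"y": -1.7,"z": -1,"yaw": 2.5},
    {"fingers": 1,"x": 5,"y": -1.5,"z": -1,"yaw": 2.5},
  ],
)

```text
t: 6.35
ee_pos: [0.511, -0.1102, 0.0716]
orientation: [[0.422, 0.906, 0.028], [0.906, -0.423, 0.023], [0.033, 0.015, -0.999]]
ft_force: [-2.0, -0.2, 0.7]
finger_gap: 0.0002
```

Run:
```python
from h import *
a=measure((268,197));print(sense()["qpos"])
```

```text
hub [264.17142857 173.        ] 35 [0.57305405 0.02710066]
pointer [283.31428571 229.12857143] 70 [ 0.39038628 -0.03381163] r 0.19175865683475427 0.19255601991721727 dir 197.7660823087889 198.44144917147307 pca 196.24496703674706
ramekin mean [266.30927835 196.27061856] 388 11.1163330078125 [0.49749124 0.0209632 ] r 0.07560117124285241 dir 182.83315779350974 184.64355369084078
ramekin mec (266.2427673339844, 196.19775390625) 388 11.1163330078125 [0.49773084 0.02117653] r 0.07535158897200882 dir 182.68015064908226 184.49702200875632
ramekin ell (266.27093505859375, 196.21604919433594) 388 11.1163330078125 [0.49767028 0.02108571] r 0.07541637607614031 dir 182.74692062706643 184.56202072522754
[ 28.19862032  52.46883778 -35.26938793 105.54032969  47.67409689
  35.98276553  28.91957888]
```

>>> play_rows(
  moves=[
    {"fingers": 1,"x": 5.2,"y": -2,"z": 0,"yaw": 2},
    {"fingers": 1,"x": 5.2,"y": -1.8,"z": 0,"yaw": 2},
    {"fingers": 1,"x": 5.2,"y": -1.6,"z": 0,"yaw": 2},
    {"fingers": 1,"x": 4.5,"y": -1.3,"z": 0,"yaw": 2},
    {"fingers": 1,"x": 3,"y": -0.7,"z": 0,"yaw": 2},
  ],
)

```text
t: 6.87
ee_pos: [0.5318, -0.1165, 0.0719]
orientation: [[0.265, 0.964, 0.019], [0.964, -0.265, 0.026], [0.03, 0.012, -0.999]]
ft_force: [-1.9, 0.0, -0.6]
finger_gap: 0.0002
```

Run:
```python
from h import *
a=measure((271,196));cv2.imwrite("pics/t4.png",cv2.resize(a[150:250,220:320],None,fx=6,fy=6,interpolation=cv2.INTER_CUBIC))
```

```text
hub [264.2972973  172.86486486] 37 [0.57349216 0.02668652]
pointer [283.31428571 229.12857143] 70 [ 0.39038628 -0.03381163] r 0.19175865683475427 0.19284135899047616 dir 197.7660823087889 198.2835446441137 pca 196.24496703674706
ramekin mean [269.67958656 195.65374677] 387 11.096270561218262 [0.49938446 0.00999038] r 0.07507076612844919 dir 191.29983617654264 192.69650078293913
ramekin mec (269.75, 195.75) 387 11.096270561218262 [0.4990685  0.00976545] r 0.07542484797276042 dir 191.42036047031422 192.80909555198565
ramekin ell (269.7456970214844, 195.66412353515625) 387 11.096270561218262 [0.49934839 0.00977602] r 0.07514842403566097 dir 191.4547190431296 192.84808545047562
```

View pics/t4.png

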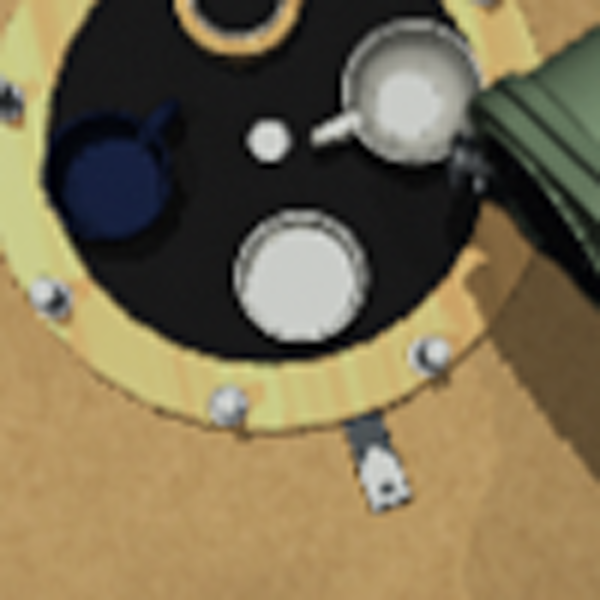

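>>> play_rows(
  moves=[
    {"fingers": 1,"x": 3.5,"y": -0.9,"z": 0,"yaw": 1},
    {"fingers": 1,"x": 3.5,"y": -0.8,"z": 0,"yaw": 1},
    {"fingers": 1,"x": 2.5,"y": -0.5,"z": 0,"yaw": 1},
    {"fingers": 1,"x": 1.5,"y": -0.3,"z": 0,"yaw": 1},
    {"fingers": 1,"x": 0.5,"y": 0,"z": 0,"yaw": 0},
  ],
)

```text
t: 7.38
ee_pos: [0.5431, -0.1186, 0.072]
orientation: [[0.196, 0.98, 0.016], [0.98, -0.197, 0.026], [0.029, 0.011, -1.0]]
ft_force: [-2.8, -1.5, 1.9]
finger_gap: -0.0003
```

Run:
```python
from h import *
a=measure((272,195));cv2.imwrite("pics/t5.png",cv2.resize(a[150:250,220:320],None,fx=6,fy=6,interpolation=cv2.INTER_CUBIC))
```

```text
hub [264.22222222 172.91666667] 36 [0.57332515 0.02693249]
pointer [283.31428571 229.12857143] 70 [ 0.39038628 -0.03381163] r 0.19175865683475427 0.19276015640204722 dir 197.7660823087889 198.36853879759727 pca 196.24496703674706
ramekin mean [271.52835052 195.34278351] 388 11.179679870605469 [0.50033383 0.00397145] r 0.075564843906629 dir 195.92118274279366 197.46212475645666
ramekin mec (271.6111145019531, 195.12962341308594) 388 11.179679870605469 [0.50102546 0.00369382] r 0.07497729366763588 dir 196.27018548594253 197.81851550148377
ramekin ell (271.5608825683594, 195.26007080078125) 388 11.179679870605469 [0.50060218 0.00386237] r 0.07533691934579224 dir 196.05694403045857 197.6007406760934
```

View pics/t5.png

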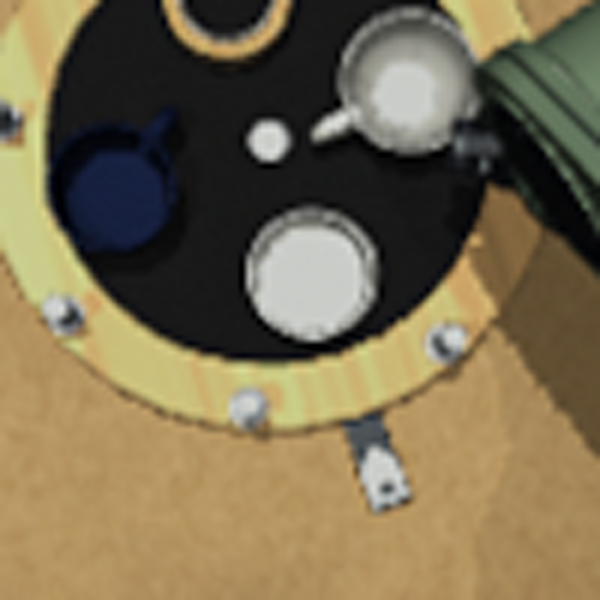

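About 1.2° remains (0.7–1.8° depending on the axis estimate). One small nudge.

>>> play_rows(
  moves=[
    {"fingers": 1,"x": 1.5,"y": -0.3,"z": 0,"yaw": 0},
    {"fingers": 1,"x": 1,"y": -0.2,"z": 0,"yaw": 0},
    {"fingers": 1,"x": 0.5,"y": 0,"z": 0,"yaw": 0},
    {"fingers": 1,"x": 0,"y": 0,"z": 0,"yaw": 0},
    {"fingers": 1,"x": 0,"y": 0,"z": 0,"yaw": 0},
  ],
)

```text
t: 7.9
ee_pos: [0.5462, -0.1187, 0.0721]
orientation: [[0.199, 0.98, 0.017], [0.98, -0.199, 0.026], [0.029, 0.011, -1.0]]
ft_force: [-1.4, -0.2, -0.8]
finger_gap: 0.0003
```

Run:
```python
from h import *
a=measure((272,195))
```

```text
hub [264.2972973  172.86486486] 37 [0.57349216 0.02668652]
pointer [283.31428571 229.12857143] 70 [ 0.39038628 -0.03381163] r 0.19175865683475427 0.19284135899047616 dir 197.7660823087889 198.2835446441137 pca 196.24496703674706
ramekin mean [272.18251928 195.1285347 ] 389 11.141599655151367 [0.50100932 0.00183724] r 0.07553385632004835 dir 197.6187767704799 198.923241763273
ramekin mec (272.0882263183594, 195.08824157714844) 389 11.141599655151367 [0.50114385 0.00214194] r 0.07531382354238945 dir 197.4288239999465 198.73979784847518
ramekin ell (272.1828918457031, 195.1379852294922) 389 11.141599655151367 [0.50097852 0.00183642] r 0.07556346395246442 dir 197.61229950367536 198.91635445625033
```

Aligned within a fraction of a degree (−0.2° and +0.6° by the two axis estimates). I'll back off from the post, then rise and leave.

>>> play_rows(
  moves=[
    {"fingers": 1,"x": -5,"y": 0,"z": 0,"yaw": 0},
    {"fingers": 1,"x": -5,"y": -2,"z": 0,"yaw": 0},
    {"fingers": 1,"x": 0,"y": -3,"z": 10,"yaw": 0},
    {"fingers": 1,"x": 0,"y": -3,"z": 20,"yaw": 0},
    {"fingers": 1,"x": 0,"y": 0,"z": 30,"yaw": 0},
  ],
)

```text
t: 8.42
ee_pos: [0.5328, -0.1271, 0.1309]
orientation: [[0.197, 0.98, 0.011], [0.98, -0.198, 0.028], [0.03, 0.005, -1.0]]
ft_force: [-0.0, -0.5, 0.1]
finger_gap: -0.0004
```

>>> play_rows(
  moves=[
    {"fingers": 1,"x": 0,"y": 0,"z": 30,"yaw": 0},
    {"fingers": 1,"x": 0,"y": -10,"z": 30,"yaw": 0},
    {"fingers": 1,"x": -5,"y": -25,"z": 20,"yaw": 0},
    {"fingers": 1,"x": -10,"y": -30,"z": 0,"yaw": 0},
    {"fingers": 1,"x": -10,"y": -30,"z": 0,"yaw": 0},
  ],
)

```text
t: 8.83
ee_pos: [0.5087, -0.2189, 0.2253]
orientation: [[0.186, 0.982, 0.02], [0.982, -0.187, 0.03], [0.034, 0.014, -0.999]]
ft_force: [0.2, -0.6, -0.5]
finger_gap: 0.0001
```

>>> play_rows(
  moves=[
    {"fingers": 1,"x": -10,"y": -30,"z": 0,"yaw": 0},
    {"fingers": 1,"x": -10,"y": -30,"z": 0,"yaw": 0},
    {"fingers": 1,"x": -5,"y": -10,"z": 0,"yaw": 0},
    {"fingers": 1,"x": 0,"y": 0,"z": 0,"yaw": 0},
    {"fingers": 1,"x": 0,"y": 0,"z": 0,"yaw": 0},
  ],
)

```text
t: 9.25
ee_pos: [0.4785, -0.299, 0.2299]
orientation: [[0.194, 0.981, 0.023], [0.981, -0.194, 0.027], [0.031, 0.017, -0.999]]
ft_force: [0.2, 0.5, 0.2]
finger_gap: -0.0001
```

Run:
```python
from h import *
a=measure((272,195));cv2.imwrite("pics/t6.png",cv2.resize(a[95:265,165:375],None,fx=3.5,fy=3.5,interpolation=cv2.INTER_CUBIC))
b=cv2.imread("pics/top0.png");d=cv2.absdiff(a,b).max(2);
for n,(u,v) in dict(shaker=(389,211),marker=(369,254),pad=(144,256),stapler=(145,226),cutter=(146,185)).items(): print(n,d[v-12:v+12,u-12:u+12].mean())
```

```text
hub [264.17142857 173.        ] 35 [0.57305405 0.02710066]
pointer [283.31428571 229.12857143] 70 [ 0.39038628 -0.03381163] r 0.19175865683475427 0.19255601991721727 dir 197.7660823087889 198.44144917147307 pca 196.24496703674706
ramekin mean [272.16363636 195.08571429] 385 11.126861572265625 [0.50114949 0.00189682] r 0.07538223144919083 dir 197.60786115627297 199.3164745227201
ramekin mec (272.0967712402344, 195.0725860595703) 385 11.126861572265625 [0.50119457 0.00211353] r 0.07527395835055337 dir 197.46101761005005 199.17368783337614
ramekin ell (272.1617736816406, 195.06558227539062) 385 11.126861572265625 [0.50121515 0.00190204] r 0.07531807143340633 dir 197.61918536117338 199.3291127371328
shaker 61.557291666666664
marker 40.901041666666664
pad 7.453125
stapler 6.444444444444445
cutter 7.145833333333333
```

View pics/t6.png

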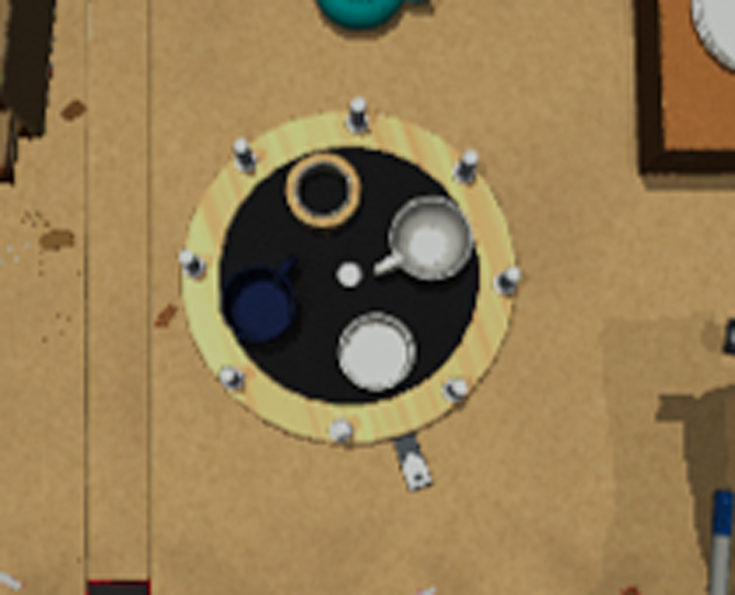

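The ramekin at (376,353) lies on the line from the hub (349,274) to the pointer (413,466), and the platter hasn't moved since I let go. The changes at the shaker and marker are the arm and its shadow. I'm handing in.

```bash
python3 -c "
from bench import *
print(hand_in(),sense()['t'])"
```

```text
the job is handed in; nothing more can be done
the job is handed in; nothing more can be done
```

The ramekin now stands at the front, in line with the pointer, and the job is handed in. I pushed one rim post with the shut fingers and turned the platter about 110° counter-clockwise. The last stretch was done in small nudges, and the arm finished raised and clear at about 9.5 s of the 64 s allowed.

- **Alignment:** the last check put the ramekin at 197.6° against the pointer's 197.8° using the axis from the posts. Using the axis from the hub it was 199.3° against 198.4°. The two disagree by about 1°, so I take the true error as within about ±1°.
- **At rest:** the picture after letting go matched the one before, so the platter had stopped.
- **Pushing force:** readings between moves stayed at about 3 N or less. The things on the platter kept their places on it in the pictures.
- **Other things on the worktop:** the ticket pad, stapler and box cutter showed no change. The marker's cap showed where it had been, in the arm's shadow. The shaker was hidden by the arm in the last picture, so I could not confirm it by sight. The arm only passed over it at about 0.2 m height.

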